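Fit the coin cell of a wireless sensor and press its cover home in the clips

TASK

Fit the battery of the wireless sensor that sits in the aluminium nest: take the coin cell, set it flat and centred on the domed spring contact in the open sensor and let go, so that it balances there level by itself. Then lay the light-grey cover over it between the two upright black clips, the right way round to fit, and press it straight down until both clips snap over its end ledges and it sits flush on the sensor's rim. Do not let up at the end: the job finishes with the fingers still pressing the snapped cover firmly down on the rim, and the tools round about are left where they lie.

Things in the scene. Friction and masses are not known exactly. Their poses are not given: they have to be found in the camera images.
- sensor_base: Fixed. Dark-grey open sensor shell, 48 mm along its x, 73 mm along its y, in an aluminium nest plate 84 x 112 x 8 mm. Origin: centre of the plate's underside, on the bench; z up. Heights in this frame: shell rim 28 mm (wall 2.5 mm), board inside 23.5 mm, four thin posts to 28.5 mm on the diagonals 18.7 mm from the centre. Beside shell and clips nothing rises above 15 mm.
- cover_seat (a point): Where the cover's origin is when home: middle of the sensor, level with its rim, 28 mm above the bench. Axes as the sensor's; the cover's y axis lies along this y axis, either way round. Far to the right a stack of black trays about 0.17 m high stands on the bench (world y below -0.12, x above 0.42 m).
- contact_top (a point): Top of the domed spring contact in the middle of the sensor, 28 mm above the bench: gold-coloured metal, dome radius 30 mm, standing 4.5 mm out of the board. It sinks straight down at about 1.2 N per mm. A cell set off-centre tilts by about 2 degrees per mm.
- contact (a joint): How far the domed contact is pushed down, m: 0 free, about 0.0035 with the cover flush, about 0.002 with the cover snapped on but not pressed; stop at 0.0045.
- clip_left (a joint): Outward swing of the sprung black clip at the sensor's +y end, rad: 0 upright (also when snapped over the cover), about 0.12 as the cover's ledge passes its hook. The clip stands at y = 37.5 to 40.5 mm, 14 mm wide along x, 45 mm high, its top narrowing to 6 mm as a lead-in; its hook reaches in to y = 34 mm, underside at 32 mm, with a slope down from the clip's top to its nose.
- clip_right (a joint): Outward swing of the same clip mirrored at the sensor's -y end, rad.
- cover: Loose light-grey plastic cover, 48 mm along its x, 73 mm along its y, 10 mm high, about 45 g, hollow below, lying right side up. Origin: centre of its underside; z up. Grip it by the flat sides at x = +-24 mm. In the middle of each end a recess 19 mm wide takes a clip; at its foot is a ledge 2.5 mm thick, reaching to |y| = 36.5 mm, that the hook snaps over.
- cover_top (a point): Middle of the cover's top, 10 mm above its origin: flat, the place to press with closed fingers. Laid between the clips (play 2.5 mm in x, 1 mm in y) the cover rests on the hooks' slopes 9 mm above home. Pressing takes up to some 10 to 18 N, then the force drops and it is home; a pad inside pushes the cell down. Let go, it stands 1.5 mm high, held by the hooks; over about 8 N keeps it flush.
- cell: Loose coin cell, a plain steel disc of 24.5 mm diameter and 7.7 mm thickness, about 13 g, lying flat on the bench. Origin: centre of its underside; z along its axis, up.
- yellow_driver: Loose yellow screwdriver, 150 mm long along its y; leave alone.
- cutters: Loose side cutters with blue grips, 143 mm long along its y; leave alone.
- tweezers: Loose black tweezers, 117 mm long along its y, on the near edge of the bench; leave alone.

How it is judged:
On the way, in this order (a step that is already met when the one before it is completed fails the run):
1. the coin cell balances level on the domed contact, let go (horizontal distance between cell and contact_top below 0.007 m and z of cell in the frame of sensor_base between 0.0265 and 0.0295 m and angle between cell's own z axis and vertical below 0.2 rad and contact force between cell and sensor_base above 0.04 N and contact force between each of the fingers, cover and cell below 0.02 N and linear speed of cell below 0.03 m/s), for 0.5 s.
2. the cover is snapped home flush over the cell, both clips closed over it, and is being pressed down (z of cover in the frame of sensor_base between 0.0262 and 0.029 m and horizontal distance between cover and sensor_base below 0.004 m and angle between the y axis of cover and the y axis of sensor_base, either way round below 0.08 rad and angle between cover's own z axis and vertical below 0.06 rad and value of joint each of clip_left, clip_right below 0.04 rad and horizontal distance between cell and contact_top below 0.007 m and z of cell in the frame of sensor_base between 0.022 and 0.0275 m and contact force between the fingers and cover above 2.5 N and contact force between cover and sensor_base above 2.5 N), for 0.5 s.
At the end, for the whole second after the job is handed in: Fingers still press the cover down (over 2.5 N, passed on to the sensor); it is flush (origin 26.2 to 29 mm up in the sensor's frame), within 4 mm and 0.08 rad of true, level; both clips closed (under 0.04 rad); the cell lies level under it, within 7 mm of the contact's centre (all of step 2 and angle between cell's own z axis and vertical below 0.1 rad and linear speed of cover below 0.01 m/s); the arm keeps its last pose, push and grip.
It fails at once if a tool lying by is pushed more than 30 mm (distance of any of yellow_driver, cutters, tweezers from where it was at the start of the episode above 0.03 m).
It also fails if it takes over 67 s, if anything falls off the work surface, if the arm or the gripper's body presses on something with over 40 N, if the wrist force passes 120 N, or if a joint passes its speed limit or range.

ROBOT

A 6-joint arm with a two-finger parallel gripper is mounted at the origin on a cart in front of the work surface, level with it; the furniture and walls round the work are solid. World frame = base frame: x ahead of the robot, y to its left, z up, the work surface at z = 0. Lengths are in m, angles in rad, forces in N, time in s.
With the tool pointing down it reaches from about 0.275 to 0.825 m from the base axis. Payload 4.9 kg.
Tool frame: the origin (TCP) lies midway between the tips of the shut fingers; the grasp point (between the pads) lies 19 mm behind it (bot.grip_depth is the distance from the TCP to the grasp point, in m); z points along the fingers, y is the line along which they close (so a half turn about z gives the same grasp; the last joint's range is limited). The gripper opens to 85 mm and grips with 20 to 120 N. Pads are 22 mm wide; open, the fingers measure 114 mm over their backs; the gripper's body (76 mm by 85 mm) begins 54 mm behind the grasp point. The pads swing forward as they close: fully open they stand 13 mm farther back than shut.
Start: joints at [-1.31, 0.326, -0.193, 1.052, 0, 1.437], TCP at [0.212, -0.508, 0.231] pointing down, gripper open.
Joint ranges: [-2.65, 2.65], [-0.97, 1.79], [-1.3, 1.35], [-1.93, 2.1], [-1.47, 1.37], [-3.14, 3.14]. Speed limits (rad/s): [2.57, 2.57, 3.14, 3.14, 3.14, 3.14].

INTERFACE

Orientations are given as a unit quaternion [w, x, y, z].
In Python, from cell import bot gives the robot as it stands. Calls block until the motion is done:
- bot.move_pose(position, orientation): joint-space move of the TCP to a pose.
- bot.move_linear(position, speed=0.15, rotation=None, until_force=None): straight line of the TCP; rotation=None keeps the orientation; speed is the mean speed in m/s. With until_force (N) it stops when the force on the tool has changed by that much, and returns True; else False.
- bot.goto_joints(angles): joint-space move.
- bot.set_gripper(opening, grasp_force=None): opening from 0.0 (shut) to 1.0 (fully open); grasp_force is the grip in N (None keeps the last); returns when the fingers have stopped.
- bot.wait(seconds).
- bot.solve_ik(position, orientation): joint angles nearest the present ones, or None.
- bot.camera(name): name is "scene" or "top" or "wrist"; returns the picture (420x560x3 uint8, red, green, blue); there is no depth.
- bot.calibration(name): a dict with "mtx" (3x3 intrinsics, pixels), "extrinsics" (4x4, takes a point from world to camera coordinates); the wrist camera has in their place "hand_eye" (4x4, takes a point from camera to tool coordinates, whose origin is the TCP and whose axes are the flange's). Camera axes: x right, y down, z forward; pixel columns grow to the right and rows downward; lengths in m; the calibration is good to about 2 mm. A picture is of the moment at which its call begins: read the wrist's pose just before it. calibration takes no time and is no camera call.
A pose or a line that the arm cannot do raises bot.PlanningError and nothing moves.
- bot.close_job(): hands the job in; it is judged then, once.
Trained networks look in the newest picture that a camera, given by its name, has taken for a name from the list of things; names that differ only in an ending like _2 or _b are one class to them, and where a whole thing is asked for, a point or a joint stands for the part that bears it (a point fixed in the world has none). Each returns a list of dicts, best first, with "confidence" (0 to 1); they miss things now and then, are a little off and sometimes report something else, mostly with a low value. They report only what shows in the picture. A call takes as long as a camera call.
- bot.search_frame(camera, thing): "bbox" ([left, top, width, height] in pixels, round what is visible of it).
Readings, each from a call of its own:
- bot.read_clock(): time.
- bot.read_joint_positions(): joint angles.
- bot.read_joint_vel(): joint speeds.
- bot.read_joint_efforts(): joint torques, N m.
- bot.read_position(): TCP position.
- bot.read_tool_rot(): TCP orientation.
- bot.read_ft_force(): force on the tool from outside, world axes, zero at the start.
- bot.read_moment(): the same for the moment, N m.
- bot.read_gripper_width(): opening from 0.0 (shut) to 1.0 (fully open).
- bot.read_finger_force(): force on a finger pad.
Only numpy, scipy, OpenCV 4.12 (cv2) and the standard library are available. Lean on these libraries where they do the work, as an engineer would, in place of code of your own. Each camera call takes 0.05 s, during which the arm holds its last target. There are 200 camera calls.

## Working session

There is one attempt and no reset: what is moved stays moved. The work goes in short steps, each a Python script; the robot and the scene stay as the last script left them, time stands still between calls to the robot, and variables do not carry over. Pictures are saved under pics/ and viewed, at most 10 in all, crops included, and the job is handed in when it is done.

```bash
mkdir -p pics; ls
python3 - <<'E'
from cell import bot
import cv2, numpy as np
for n in ("top","scene"):
    im=bot.camera(n); cv2.imwrite(f"pics/{n}0.png",im[:,:,::-1])
    c=bot.calibration(n); print(n,np.round(c["mtx"],1).tolist(),np.round(c["extrinsics"],3).tolist())
    for t in ("sensor_base","cover","cell","contact_top","clip_left","clip_right","yellow_driver","cutters","tweezers"):
        print(t,[(np.round(d["bbox"]).tolist(),round(d["confidence"],2)) for d in bot.search_frame(n,t)[:2]])
print(np.round(bot.calibration("wrist")["mtx"],1).tolist(),np.round(bot.calibration("wrist")["hand_eye"],4).tolist(),bot.read_clock(),bot.read_tool_rot(),bot.grip_depth)
E
```

```text
pics
top [[401.3, 0.0, 279.6], [0.0, 401.3, 214.9], [0.0, 0.0, 1.0]] [[-0.117, -0.993, -0.001, 0.214], [-0.97, 0.114, -0.216, 0.524], [0.214, -0.025, -0.976, 0.799], [0.0, 0.0, 0.0, 1.0]]
sensor_base [([256.0, 211.0, 57.0, 52.0], 0.72)]
cover [([191.0, 258.0, 40.0, 29.0], 0.87)]
cell [([275.0, 230.0, 11.0, 12.0], 0.25)]
contact_top [([191.0, 258.0, 37.0, 32.0], 0.57), ([278.0, 229.0, 11.0, 14.0], 0.44)]
clip_left []
clip_right [([191.0, 259.0, 37.0, 30.0], 0.64), ([277.0, 229.0, 7.0, 12.0], 0.49)]
yellow_driver [([183.0, 133.0, 13.0, 58.0], 0.81), ([356.0, 250.0, 10.0, 11.0], 0.55)]
cutters [([202.0, 156.0, 50.0, 40.0], 0.83), ([193.0, 259.0, 33.0, 28.0], 0.47)]
tweezers []
scene [[474.1, 0.0, 269.9], [0.0, 474.1, 201.8], [0.0, 0.0, 1.0]] [[-0.604, -0.797, 0.02, 0.457], [-0.348, 0.241, -0.906, 0.199], [0.717, -0.554, -0.423, 0.81], [0.0, 0.0, 0.0, 1.0]]
sensor_base [([259.0, 213.0, 52.0, 24.0], 0.72)]
cover [([220.0, 248.0, 36.0, 26.0], 0.67), ([259.0, 210.0, 51.0, 26.0], 0.44)]
cell [([258.0, 208.0, 54.0, 28.0], 0.16)]
contact_top [([280.0, 213.0, 8.0, 6.0], 0.37)]
clip_left []
clip_right []
yellow_driver [([162.0, 214.0, 23.0, 13.0], 0.74)]
cutters [([180.0, 208.0, 60.0, 11.0], 0.98)]
tweezers [([304.0, 237.0, 40.0, 22.0], 0.46)]
[[352.7, 0.0, 281.5], [0.0, 352.7, 207.5], [0.0, 0.0, 1.0]] [[-0.0011, -0.9592, -0.2826, 0.0715], [1.0, -0.0013, 0.0004, -0.0003], [-0.0008, -0.2826, 0.9592, -0.142], [0.0, 0.0, 0.0, 1.0]] 1.0 [-1.97616602e-05  9.80575028e-01  1.96144370e-01  8.29818354e-06] 0.0187
```

```bash
cat > h.py <<'E'
from cell import bot
import cv2, numpy as np
from scipy.spatial.transform import Rotation as R
def cam(n):
    c=bot.calibration(n); K=np.array(c["mtx"])
    if n!="wrist":
        return K,np.array(c["extrinsics"])
    q=np.array(bot.read_tool_rot()); T=np.eye(4); T[:3,:3]=R.from_quat(q[[1,2,3,0]]).as_matrix(); T[:3,3]=bot.read_position()
    return K,np.linalg.inv(T@np.array(c["hand_eye"]))
def ray(K,E,u,v,z):
    d=E[:3,:3].T@np.linalg.inv(K)@[u,v,1]; o=-E[:3,:3].T@E[:3,3]
    return o+d*(z-o[2])/d[2]
def proj(K,E,p):
    q=K@(E[:3,:3]@np.asarray(p,float)+E[:3,3]); return q[:2]/q[2]
def quat(yaw): # tool down, tool y axis (closing line) at world angle yaw
    y=np.array([np.cos(yaw),np.sin(yaw),0]); z=np.array([0,0,-1.]); x=np.cross(y,z)
    q=R.from_matrix(np.c_[x,y,z]).as_quat(); return q[[3,0,1,2]]
E
python3 - <<'E'
from h import *
im=cv2.imread("pics/top0.png"); cv2.imwrite("pics/t1.png",cv2.resize(im[110:310,160:400],None,fx=3.3,fy=3,interpolation=cv2.INTER_CUBIC))
K,E=cam("top")
for u,v,z in ((281,236,.028),(211,272,.01),(361,255,0.004)): print(ray(K,E,u,v,z))
E
```

```text
[0.50443862 0.15304816 0.028     ]
[0.4461991 0.3139567 0.01     ]
[ 0.44521574 -0.01885916  0.004     ]
```

View pics/t1.png

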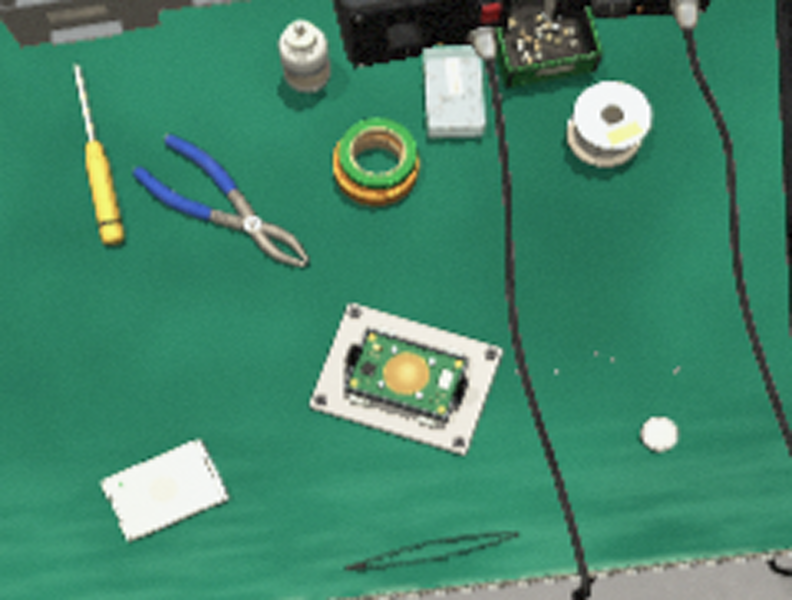

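View pics/scene0.png

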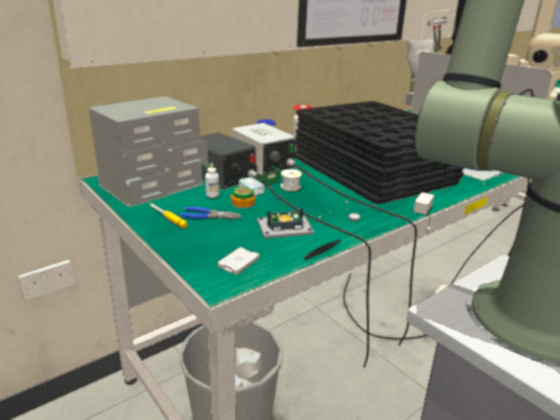

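Run:
```python
from h import *
bot.move_pose([0.43,-0.019,0.20],quat(-np.pi/2))
for n,x,y in (("cell",.445,-.019),("sens",.505,.15),("cover",.446,.314)):
    bot.move_pose([x,y,0.13 if n!="sens" else .15],quat(-np.pi/2))
    K,E=cam("wrist"); im=bot.camera("wrist"); cv2.imwrite(f"pics/w_{n}.png",im[:,:,::-1]); np.savez(f"w_{n}.npz",K=K,E=E)
    for t in {"cell":["cell"],"sens":["contact_top","sensor_base","clip_left","clip_right"],"cover":["cover"]}[n]:
        for d in bot.search_frame("wrist",t)[:2]:
            l,tp,w,h=d["bbox"]; print(t,np.round(d["bbox"],1).tolist(),round(d["confidence"],2), ray(K,E,l+w/2,tp+h/2,{"cell":.004,"contact_top":.026,"cover":.01}.get(t,.028)))
print(bot.read_clock(),bot.read_joint_positions())
a=[cv2.imread(f"pics/w_{n}.png") for n in("sens","cover")]
cv2.imwrite("pics/both.png",cv2.resize(np.hstack(a),(800,300)))
```

```text
cell [258.1, 180.4, 34.1, 32.9] 0.76 [ 0.44490267 -0.01423831  0.004     ]
contact_top [266.6, 175.4, 35.3, 35.9] 0.65 [0.50953092 0.14785092 0.026     ]
sensor_base [203.6, 110.9, 161.9, 147.5] 0.91 [0.51689653 0.14764393 0.028     ]
clip_left [230.8, 166.7, 17.2, 21.6] 0.67 [0.52251041 0.18201795 0.028     ]
clip_right [321.1, 206.9, 13.4, 20.5] 0.76 [0.49069768 0.11359037 0.028     ]
clip_right [5.3, 0.0, 31.8, 24.1] 0.62 [0.63555264 0.32440959 0.028     ]
cover [221.7, 157.8, 106.6, 89.8] 0.88 [0.44434571 0.31865261 0.01      ]
9.375 [ 4.75783652e-01  4.06680007e-01 -3.51377069e-01  8.12307496e-01
 -5.03799237e-04 -2.66390497e+00]
```

View pics/w_sens.png

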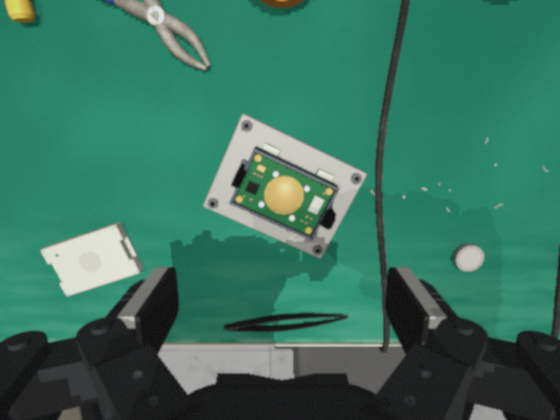

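View pics/w_cover.png

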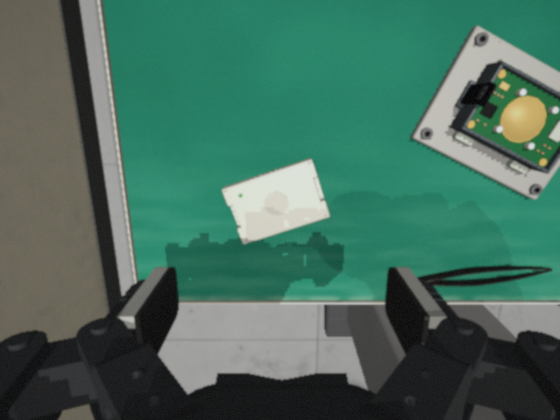

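View pics/w_cell.png

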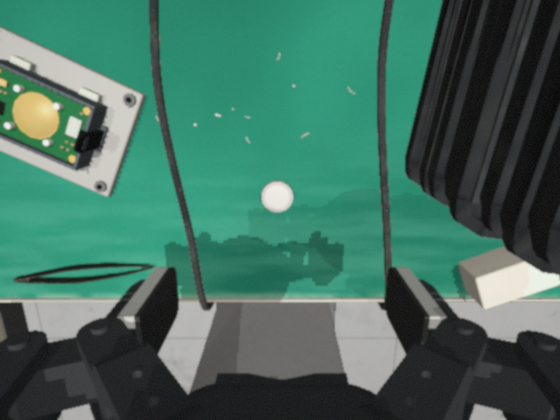

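The wrist views show the sensor with its gold dome at (284,195) and plate corners near (244,115), (366,176), (320,257) and (205,207). The cover is at about (275,201), and the white disc is the cell at (277,197). The network boxes agree.

```bash
cat >> h.py <<'E'
def blob(im,mask,near,z,K,E):
    n,lab,st,ce=cv2.connectedComponentsWithStats(mask.astype(np.uint8))
    i=min((i for i in range(1,n) if st[i,4]>150),key=lambda i:np.hypot(*(ce[i]-near)))
    c=max(cv2.findContours((lab==i).astype(np.uint8),cv2.RETR_EXTERNAL,cv2.CHAIN_APPROX_NONE)[0],key=len)[:,0]
    return np.array([ray(K,E,u,v,z)[:2]*1000 for u,v in c],np.float32)
def fit(im,what,near,K,E):
    h=cv2.cvtColor(im,cv2.COLOR_BGR2HSV)
    if what=="gold": m=(abs(h[...,0].astype(int)-19)<7)&(h[...,1]>80)&(h[...,2]>120); z=.0255
    elif what=="plate": m=~((h[...,1]>110)&(h[...,0]>60)&(h[...,0]<100)); z=.008
    elif what=="cell": m=(h[...,1]<50)&(h[...,2]>120); z=.0077
    else: m=(h[...,1]<60)&(h[...,2]>130); z=.010
    m=cv2.morphologyEx(m.astype(np.uint8),cv2.MORPH_OPEN,np.ones((3,3)))
    return cv2.minAreaRect(blob(im,m,near,z,K,E))
E
python3 - <<'E'
from h import *
for n,w,near in (("sens","gold",(284,195)),("sens","plate",(284,187)),("cover","cover",(275,201)),("cell","cell",(277,197))):
    d=np.load(f"w_{n}.npz"); print(w,fit(cv2.imread(f"pics/w_{n}.png"),w,near,d["K"],d["E"]))
E
```

```text
gold ((508.255615234375, 148.41769409179688), (28.951690673828125, 29.739219665527344), 89.92405700683594)
plate ((508.0289611816406, 148.18075561523438), (112.9557113647461, 85.16238403320312), 64.50943756103516)
cover ((444.64996337890625, 318.0477600097656), (49.51371383666992, 73.42278289794922), 18.64252471923828)
cell ((446.1832275390625, -15.57119369506836), (24.45618438720703, 25.108293533325195), 45.19544982910156)
```

```bash
cat >> h.py <<'E'
def look(what,z=.13,near=None,tag=None,p=None):
    K,E=cam("wrist"); im=bot.camera("wrist")[:,:,::-1].copy()
    if tag: cv2.imwrite(f"pics/{tag}.png",im)
    if near is None: near=proj(K,E,p)
    return fit(im,what,near,K,E)
YS=np.radians(154.5)
E
python3 - <<'E'
from h import *
bot.move_pose([.505,.146,.15],quat(YS))
print("gold",look("gold",p=[.508,.148,.026]),"plate",look("plate",p=[.508,.148,.008]))
bot.move_pose([.445,-.016,.13],quat(YS))
r=look("cell",p=[.446,-.0156,.004]); print(r)
c=np.array(r[0])/1000
bot.set_gripper(0.30); print("w",bot.read_gripper_width())
bot.move_pose([c[0]-.045,c[1],.03],quat(YS))
print(bot.move_linear([c[0]-.045,c[1],-.012],speed=.015,until_force=3), bot.read_position(), bot.read_ft_force())
p=np.array(bot.read_position()); bot.move_linear([p[0],p[1],.03]); print(bot.read_clock(),bot.read_joint_positions())
E
```

```text
gold ((507.3141784667969, 147.64585876464844), (28.531387329101562, 29.117950439453125), 64.4620361328125) plate ((509.93896484375, 153.09857177734375), (35.678749084472656, 34.8240852355957), 64.47589874267578)
((445.63427734375, -16.04697608947754), (24.25554656982422, 23.974903106689453), 1.5185960531234741)
w 0.29773797538679325
True [ 4.00629108e-01 -1.60524706e-02 -1.32639881e-04] [-1.19515233  0.01145594  5.52017082]
15.0417 [-2.24649451e-01  3.37074407e-01 -8.17916539e-01  4.15013693e-01
 -3.47464066e-05 -1.35038573e+00]
```

Run:
```python
from h import *
c=(.4456,-.0160); s=(.5073,.1476); q=quat(YS)
bot.set_gripper(0.5)
bot.move_linear([*c,.03]); bot.move_linear([*c,.002],speed=.04)
bot.set_gripper(0.0,grasp_force=25); print("w",bot.read_gripper_width(),bot.read_finger_force(),bot.read_position())
bot.move_linear([*c,.09],speed=.1); print("w",bot.read_gripper_width())
bot.move_pose([*s,.09],q); bot.move_linear([*s,.045],speed=.08)
f0=np.array(bot.read_ft_force())
bot.move_linear([*s,.0300],speed=.02); bot.wait(.2); print(bot.read_position(),np.array(bot.read_ft_force())-f0)
w=bot.read_gripper_width()
bot.set_gripper(w+.08); bot.set_gripper(0.55)
print(bot.read_position()); bot.move_linear([*s,.10],speed=.06)
bot.move_linear([.505,.146,.15]); r=look("cell",p=[*s,.032],tag="placed"); print(r,bot.read_clock())
im=cv2.imread("pics/placed.png"); u,v=map(int,proj(*cam("wrist"),[*s,.03])); cv2.imwrite("pics/placed_c.png",cv2.resize(im[v-90:v+90,u-120:u+120],None,fx=3,fy=3))
sc=bot.camera("scene")[:,:,::-1]; cv2.imwrite("pics/sc2.png",cv2.resize(sc[190:250,240:330],None,fx=7,fy=7,interpolation=2))
```

```text
w 0.2659287269289116 24.417402148246765 [ 0.4458491  -0.01605633  0.00235003]
w 0.2646946491090053
[0.50744145 0.14761763 0.03012461] [ 1.09851746  0.16373971 -0.7528336 ]
[0.50731795 0.14759797 0.03001266]
((510.9412841796875, 154.97479248046875), (27.964109420776367, 26.068702697753906), 64.4543685913086) 22.9417
```

View pics/placed_c.png

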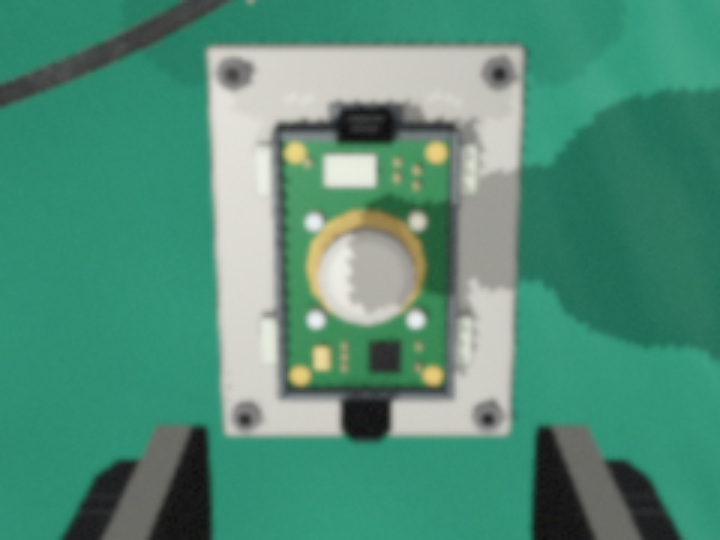

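The cell sits centred on the dome (crop pixel 367,276 against the dome at 366,268, and the gap is mostly height parallax). Next I measure the cover and sensor from straight above, then grip the cover.

```bash
sed -i 's/st\[i,4\]>150/st[i,4]>(150 if z!=.008 else 2500)/' h.py
cat >> h.py <<'E'
YC=np.radians(198.64)
def tx(y): return np.array([-np.sin(y),np.cos(y)])
E
python3 - <<'E'
from h import *
s=np.array([.5073,.1476]); c=np.array([.4446,.318])
bot.move_pose([*(s-.06*tx(YS)),.15],quat(YS)); print("plate",look("plate",p=[*s,.008],tag="pl"))
bot.set_gripper(0.58,grasp_force=40)
bot.move_pose([*(c-.071*tx(YC)),.13],quat(YC)); print("cover",look("cover",p=[*c,.01],tag="cv"))
b=c+.066*np.array([.32,-.947])
bot.move_pose([*b,.03],quat(YC)); print(bot.move_linear([*b,-.012],speed=.015,until_force=3),bot.read_position(),bot.read_gripper_width())
bot.move_linear([*b,.05]); print(bot.read_clock(),bot.read_joint_positions())
E
```

```text
plate ((507.4999084472656, 148.264404296875), (111.62191009521484, 84.82867431640625), 64.52666473388672)
cover ((443.80853271484375, 317.84478759765625), (48.567359924316406, 72.82745361328125), 18.630592346191406)
True [ 0.46574099  0.2554899  -0.00290134] 0.580957305878321
27.7083 [ 3.62769234e-01  4.87006707e-01 -4.71136127e-01  6.13770175e-01
 -7.36089184e-06 -1.53331717e+00]
```

Run:
```python
from h import *
s=(.5075,.1482); c=(.4438,.3178)
bot.set_gripper(0.85)
bot.move_pose([*c,.05],quat(YC)); bot.move_linear([*c,-.001],speed=.05)
bot.set_gripper(0.0,grasp_force=30); print("w",bot.read_gripper_width(),bot.read_finger_force(),bot.read_position(),bot.read_ft_force())
bot.move_linear([*c,.10],speed=.1)
bot.move_pose([*s,.10],quat(YS)); bot.move_linear([*s,.055],speed=.08); bot.wait(.1)
print(bot.read_gripper_width(),bot.read_position(),bot.read_clock())
cv2.imwrite("pics/over.png",bot.camera("wrist")[120:420,80:480,::-1].repeat(2,0).repeat(2,1))
```

```text
w 0.5502268068636872 31.297978162765503 [ 0.44405794  0.3179692  -0.00045331] [-1.1658387  -0.09078013  4.58497293]
0.5541247634399963 [0.50803749 0.14841611 0.05554225] 32.6667
```

View pics/over.png

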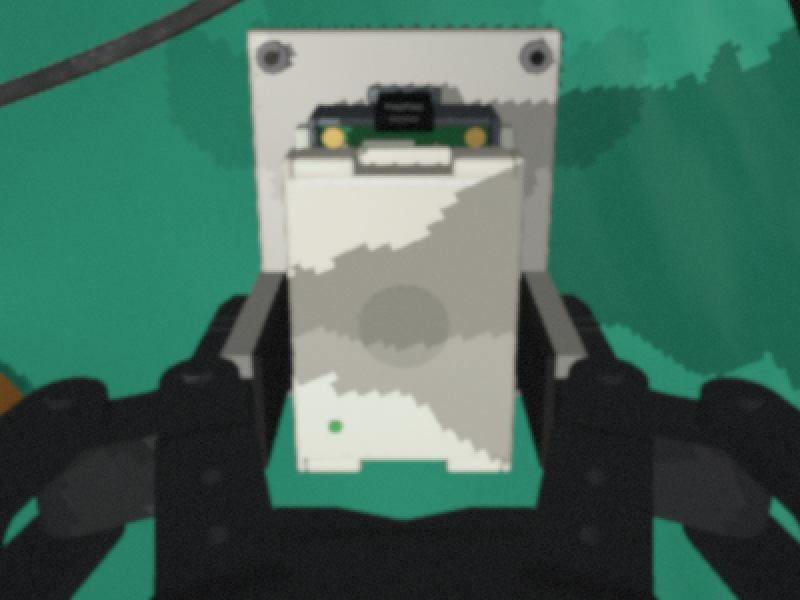

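Run:
```python
from h import *
s=np.array([.5075,.1482]); K,E=cam("wrist"); p=bot.read_position()[:2]; print(p)
f=lambda q:((proj(K,E,q)-[80,120])*2).round(1)
t=tx(YS)
print("ledge near image top, bottom edge",f([*(p+.0365*t),.0545]),"top of ledge",f([*(p+.0365*t),.057]),"ledge low end top",f([*(p-.0365*t),.0645]))
for y in (.0375,.0405): print("clip",y,f([*(s+y*t),.045]),f([*(s+y*t),.028]))
```

```text
[0.50804199 0.14832711]
ledge near image top, bottom edge [400.8 145.2] top of ledge [400.7 148.1] ledge low end top [401.2 471.3]
clip 0.0375 [403.  128.8] [403.1 113.4]
clip 0.0405 [403.  115.4] [403.1 101.2]
```

The cover is held square to the sensor. Its end ledge at crop row 148 and far end at row 471 match the predicted positions. I lower it now.

Run:
```python
from h import *
s=(.5073,.1481)
f0=np.array(bot.read_ft_force())
print(bot.move_linear([*s,.031],speed=.02,until_force=2.5),bot.read_position(),np.array(bot.read_ft_force())-f0)
bot.set_gripper(.62); bot.wait(.2); bot.set_gripper(.8); bot.move_linear([*s,.10],speed=.1)
bot.move_linear([s[0],s[1],.15]); K,E=cam("wrist")
im=bot.camera("wrist")[:,:,::-1].copy(); u,v=map(int,proj(K,E,[*s,.045]))
print(bot.search_frame("wrist","cover")[:1],fit(im,"cover",(u,v),K,E),(u,v),bot.read_clock())
cv2.imwrite("pics/rest.png",cv2.resize(im[v-90:v+90,u-120:u+120],None,fx=3.3,fy=3.3))
```

```text
True [0.50745273 0.14833239 0.03660416] [ 1.01568476 -0.1396077   1.35062179]
[{'bbox': [244.9, 155.4, 71.9, 100.6], 'confidence': 0.98}] ((507.1850280761719, 147.3345947265625), (110.84993743896484, 83.71636199951172), 64.50057983398438) (280, 206) 35.675
```

View pics/rest.png

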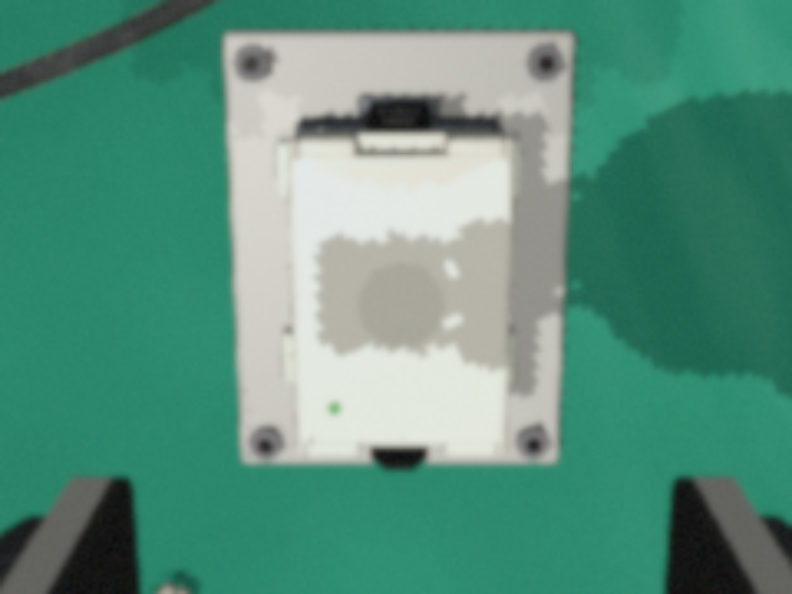

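The cover rests on the hook slopes between both clips, with the clips at crop (397,110) and (399,458) and the cover square. The contact height of 36.6 mm matches the expected rest height. Next I press.

Run:
```python
from h import *
s=(.5073,.1480)
bot.set_gripper(0.0); bot.move_linear([*s,.056]); bot.wait(.2); f0=np.array(bot.read_ft_force())
z=.048; bot.move_linear([*s,z],speed=.02)
while z>.034:
    z-=.0007; bot.move_linear([*s,z],speed=.01); p=bot.read_position(); f=(np.array(bot.read_ft_force())-f0)
    print(round(z,4),round(p[2],4),f.round(1))
    if (p[2]<.0395 and f[2]>18) or f[2]>35: break
bot.wait(1.2); print(bot.read_position(),np.array(bot.read_ft_force())-f0,bot.read_clock())
cv2.imwrite("pics/end.png",np.hstack([cv2.resize(bot.camera("scene")[190:250,240:330,::-1],(400,267)),cv2.resize(bot.camera("wrist")[120:390,80:480,::-1],(400,267))]))
```

```text
0.0473 0.0474 [ 1.1 -0.3  0.6]
0.0466 0.0468 [ 0.  -0.3  3.2]
0.0459 0.0461 [0.1 0.2 4.4]
0.0452 0.0454 [ 0.1 -0.2  4.7]
0.0445 0.0449 [0.4 0.5 6.5]
0.0438 0.0443 [-1.  -0.7  7.1]
0.0431 0.0437 [-0.2  0.   7.4]
0.0424 0.0422 [1.2 0.1 1.6]
0.0417 0.0416 [0.4 0.3 2.9]
0.041 0.0411 [ 0.2 -0.4  4.1]
0.0403 0.0398 [ 0.7 -0.4 -0.7]
0.0396 0.0394 [-0.6  0.1  1.5]
0.0389 0.0389 [-1.1  0.5  2.1]
0.0382 0.0382 [-1.3  1.3  2.9]
0.0375 0.038 [-3.4  0.4  8.9]
0.0368 0.038 [-5.1  0.6 15.4]
0.0361 0.038 [-6.8 -0.2 21. ]
[0.50717809 0.14813018 0.0379419 ] [-6.93479444 -0.41828117 20.65626264] 43.3
```

View pics/end.png

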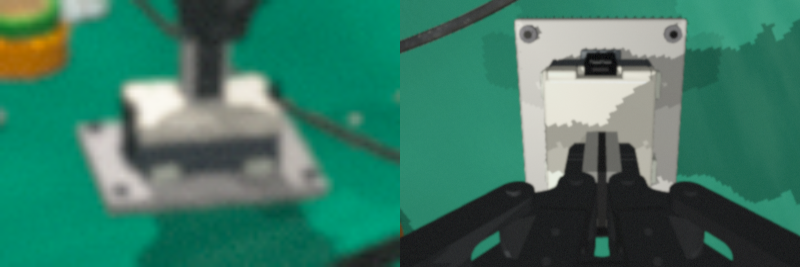

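The pictures show the cover flush on the shell with the fingers pressing its middle. Two force drops (both clips snapping) were followed by a hard stop at 38.0 mm, the home height, under 20 N.

```bash
python3 -c "
from cell import bot
print(bot.close_job())"
```

```text
the job is handed in; nothing more can be done
None
```

The job is handed in: the cell was set centred on the spring contact, the cover went home at 38.0 mm after two force drops (one per clip), and the fingers were still pressing it with about 20 N; no verdict came back.

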